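# Set the slotted end stop to the red tab and clamp it

### The arm

A 6-joint arm with a two-finger parallel gripper is mounted at the origin on a cart in front of the work surface, level with it; the furniture and walls round the work are solid. World frame = base frame: x ahead of the robot, y to its left, z up, the work surface at z = 0. Lengths are in m, angles in rad, forces in N, time in s.
With the tool pointing down it reaches from about 0.15 to 0.775 m from the base axis. Payload 6.1 kg.
Tool frame: the origin (TCP) lies midway between the tips of the shut fingers; the grasp point (between the pads) lies 19 mm behind it; z points along the fingers, y is the line along which they close (so a half turn about z gives the same grasp; the last joint's range is limited). The gripper opens to 85 mm and grips with 20 to 120 N. Pads are 22 mm wide; open, the fingers measure 114 mm over their backs; the gripper's body (76 mm by 85 mm) begins 54 mm behind the grasp point. The pads swing forward as they close: fully open they stand 13 mm farther back than shut.
Start: joints at [-1.194, 0.126, -0.04, 1.405, 0, 1.571], TCP at [0.193, -0.488, 0.231] pointing down, gripper open.
Joint ranges: [-2.72, 2.72], [-0.95, 1.95], [-1.27, 1.35], [-1.78, 2.02], [-1.46, 1.47], [-3.14, 3.14]. Speed limits (rad/s): [2.39, 2.39, 3.01, 3.14, 3.14, 3.14].

### API

Orientations are given as a rotation vector (axis times angle).
In Python, from bench import ctrl gives the robot as it stands.
- The arm moves only by the shell command python3 -m handwheel 'ROWS' [OPENING] [FORCE]. ROWS is JSON, a list of rows, each a list of 6 numbers: the shift along the tool's x, y, z in mm, then the turn, a rotation vector about the tool's x, y, z in degrees. A call has 1 to 12 rows; each row shifts and turns the commanded pose from where the row before left it, along the tool's axes as they then stand; what a row does not reach is not made up. A row lasts 1/10 s, in which the tool goes at most 50 mm and 8.59 degrees, less where a joint would pass 70% of its speed; a pose out of reach is approached as far as the arm can. A call with a gripper value outside its range is refused whole. OPENING is the finger opening in mm, from 0 to 85.4, set as the call begins (- or left out, the last holds). The fingers move at their own pace and stop on an object; FORCE is the grip in N (left out, the last holds). Time passes only in rows, so rows that do not move let the fingers close. It gives the time, the measured TCP pose, the force, the opening and the grip force at its end, in the units of the state.
- ctrl.read_state(): the state, without advancing time (a new reading comes with each control period).
- ctrl.snapshot(name): name is "scene" or "side" or "wrist"; returns (picture, depth): 420x560x3 uint8, red, green, blue; 420x560 float32, m along the optical axis (not along the pixel's ray), 0 where there is no reading.
- ctrl.camera_model(name): a dict with "vertical_fov" (degrees; the focal length in pixels is half the picture's height over the tangent of half this angle, whatever the lens; pixels are square), "cx", "cy" (the principal point, pixels), "view" (4x4, takes a point from world to camera coordinates). Camera axes: x right, y down, z forward; pixel columns grow to the right and rows downward; lengths in m; the calibration is good to about 2 mm. The wrist camera is an equidistant fisheye: a pixel r from the principal point sees the ray r / f radians off the axis. A picture is of the moment at which its call begins: read the wrist's pose just before it. camera_model takes no time and is no camera call; for the wrist camera it gives the pose at the moment of the call.
- ctrl.close_job(): hands the job in; it is judged then, once.
Trained networks look in the newest picture that a camera, given by its name, has taken for a name from the list of things; names that differ only in an ending like _2 or _b are one class to them, and where a whole thing is asked for, a point or a joint stands for the part that bears it (a point fixed in the world has none). Each returns a list of dicts, best first, with "confidence" (0 to 1); they miss things now and then, are a little off and sometimes report something else, mostly with a low value. They report only what shows in the picture. A call takes as long as a camera call.
- ctrl.spot_in(camera, label): "bbox" ([left, top, width, height] in pixels, round what is visible of it).
- ctrl.cut_out(camera, label): "region" (420x560 bool, what is visible of it) and "bbox" ([left, top, width, height] in pixels, round what is visible of it).
- ctrl.landmark_of(camera, label): "point" ([column, row] in pixels: a listed point, or the origin of a listed thing).
The state is a dict: "clock": time; "joints": joint angles; "qd": joint speeds; "joint_torque": joint torques, N m; "tcp_pos": TCP position; "tool_rot": TCP orientation; "wrist_force": force on the tool from outside, world axes, zero at the start; "wrist_torque": the same for the moment, N m; "gripper_width": opening from 0.0 (shut) to 1.0 (fully open); "grasp_force": force on a finger pad.
Only numpy, scipy, OpenCV 4.12 (cv2) and the standard library are available. Lean on these libraries where they do the work, as an engineer would, in place of code of your own. Each camera call takes 0.05 s, during which the arm holds its last target. There are 200 camera calls.

### The job

Slide the aluminium end stop along its slots until its upright plate's pointer is level with the red index tab (not the yellow one), with the clamp lever still loose. Then tighten the stop by turning the orange clamp lever clockwise as far as it goes, and let go with the stop still at the red tab.

Things in the scene. Friction and masses are not known exactly. Their poses are not given: they have to be found in the camera images.
- stop_bracket: Aluminium L-shaped stop on a fixed grey base plate. Origin: centre of the upright plate's foot, 12 mm above the bench. Upright: 66 mm wide (own x), 10 thick (own y, centred), 66 tall. A slotted flange, 66 wide, 6 thick, runs from it 178 mm to own -y. Slides only along own y, 100 mm; starts within 15 mm of the -y end and must go to +y. Stays where left (3 N friction, lever loose or tight).
- red_mark (a point): Tip of the red index tab (10 x 10 x 4 mm, pointed) on the white scale of the base plate, 43 mm to the stop's own -x side of its origin's line of travel; axes parallel to the stop's. The stop is set when its origin (and its black pointer at own x -39, y 0) has the same own y as this point. A like yellow tab, 20 mm or more away on the scale, is not meant.
- clamp_lever (a joint): Angle (rad) of the orange clamp lever on its upright stud. At 0 the arm points to the stop's own -y; starts at 0 to 0.2 (loose). Grows clockwise seen from above to its end stop at 1.4 (tight), the arm then nearly along the stop's own -x. Friction 0.08 N m; stays where left.
- lever_grip (a point): Centre line of the lever's arm, 65 mm from the stud's axis, 48 mm above the bench; turns with the lever. The axis lies 65 mm to the point's own +y; own x is across the arm. Arm: level round bar, 12 mm thick, from 30 to 88 mm from the axis, at least 24 mm free below it. The stud does not move with the stop; 55 mm or more from the upright. Black hub: 24 mm wide, top 48 mm above the bench.

How it is judged:
On the way:
1. the stop is set level with the red tab (within 10 mm) while the clamp lever is still loose (under 0.4 rad) (y of stop_bracket in the frame of red_mark between -0.01 and 0.01 m and linear speed of stop_bracket below 0.02 m/s and value of joint clamp_lever below 0.4 rad), for 0.2 s.
At the end, for the whole second after the job is handed in: The stop is at rest, level with the red tab within 10 mm along its travel, and the clamp lever is turned past 1.2 rad (its end stop is at 1.4) (y of stop_bracket in the frame of red_mark between -0.01 and 0.01 m and value of joint clamp_lever above 1.2 rad and linear speed of stop_bracket below 0.01 m/s); the robot touches nothing.
It also fails if it takes over 45 s, if anything falls off the work surface, if the arm or the gripper's body presses on something with over 40 N, if the wrist force passes 120 N, or if a joint passes its speed limit or range.

## Working session

There is one attempt and no reset: what is moved stays moved. The work goes in short steps, Python scripts to look and compute and a shell command to move; the robot and the scene stay as the last step left them, time stands still between calls to the robot, and variables do not carry over. Pictures are saved under pics/ and viewed, at most 10 in all, crops included, and the job is handed in when it is done.

```bash
mkdir -p pics
cat > h.py <<'E'
import numpy as np, cv2
from bench import ctrl
from scipy.spatial.transform import Rotation as R
def ray(cam,m,px):
    f=210/np.tan(np.radians(m["vertical_fov"])/2)
    d=np.array([px[0]-m["cx"],px[1]-m["cy"]])/f
    if cam=="wrist":
        r=np.linalg.norm(d); v=np.array([*(d*(np.sin(r)/max(r,1e-9))),np.cos(r)])
    else: v=np.array([*d,1.])
    V=np.array(m["view"]); Rm=V[:3,:3]
    return -Rm.T@V[:3,3], Rm.T@v
def atz(cam,m,px,z):
    o,v=ray(cam,m,px); return o+v*(z-o[2])/v[2]
E
python3 - <<'E'
from h import *
s=ctrl.read_state();print(s)
for c in["scene","side","wrist"]:
    m=ctrl.camera_model(c);im,d=ctrl.snapshot(c)
    cv2.imwrite(f"pics/{c}1.png",im[...,::-1]); np.savez(f"{c}1.npz",im=im,d=d)
    print(c,ray(c,m,(280,210)))
    for l,z in[("stop_bracket",.012),("red_mark",.012),("lever_grip",.048)]:
        for r in ctrl.landmark_of(c,l)[:2]:
            print(l,r["confidence"],np.round(r["point"],1),atz(c,m,r["point"],z).round(4))
E
```

```text
{'clock': 0.0, 'joints': array([-1.19398703e+00,  1.26378093e-01, -4.06190248e-02,  1.40539474e+00,
        3.94994611e-05,  1.57079777e+00]), 'qd': array([ 0.0002798 ,  0.0014367 ,  0.00024735,  0.00050355, -0.00020526,
        0.00119658]), 'joint_torque': array([ 1.70057094e-03, -4.35919404e+01,  3.52921879e+01,  1.72439899e-02,
        1.89247330e-04,  4.39601720e-06]), 'tcp_pos': array([ 0.19303632, -0.48778147,  0.23052443]), 'tool_rot': array([-3.08445350e+00, -5.88098009e-01,  4.08249733e-04]), 'wrist_force': array([-0.6118707 ,  0.64248408, -0.38516636]), 'wrist_torque': array([ 0.01157142, -0.00323533,  0.01491664]), 'grasp_force': 0.0, 'gripper_width': 0.9961599398546613}
scene (array([0.00920155, 0.50187155, 0.55895268]), array([ 0.59507724, -0.55702243, -0.57932284]))
stop_bracket 0.97 [267.7 228.8] [0.545  0.0291 0.012 ]
red_mark 0.54 [268.9 254.7] [0.4932 0.0733 0.012 ]
lever_grip 0.66 [270.4 250.7] [0.4667 0.0936 0.048 ]
lever_grip 0.55 [342.9 194.3] [ 0.4933 -0.1017  0.048 ]
side (array([0.41437646, 0.71356757, 0.51060674]), array([ 0.10867392, -0.85277586, -0.51154509]))
red_mark 0.38 [279.  258.2] [0.4972 0.065  0.012 ]
lever_grip 0.47 [288.1 205.1] [ 0.4979 -0.0815  0.048 ]
wrist (array([ 0.26499498, -0.45939393,  0.37429613]), array([-0.28191971, -0.1250406 , -0.95125503]))
```

Run:
```python
from h import *
a=[cv2.imread(f"pics/{c}1.png")[110:330,150:430] for c in("scene","side")]
cv2.imwrite("pics/both1.png",cv2.resize(np.vstack(a),None,fx=1.36,fy=1.36) if 0 else cv2.resize(np.hstack(a),(800,314),interpolation=cv2.INTER_CUBIC))
```

```text
(no output)
```

View pics/both1.png

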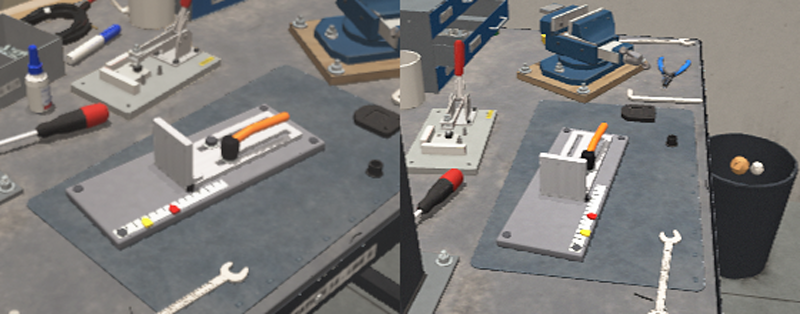

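View pics/scene1.png

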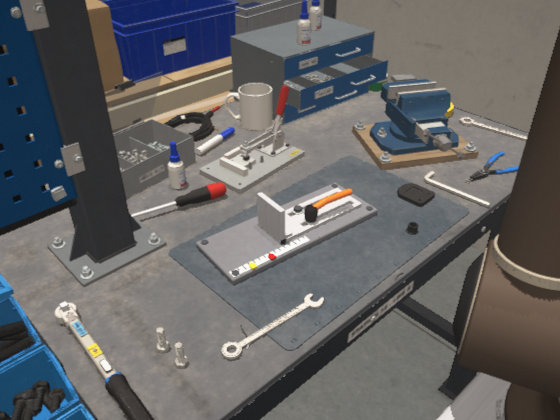

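The plate lies at about scene px (200–375, 190–275). The red tab is at about (272,257), yellow at (252,265), the upright at (270,220), and the lever runs from (312,212) to (350,193).

```bash
cat >> h.py <<'E'
def blobs(im,box=None):
    hsv=cv2.cvtColor(im,cv2.COLOR_RGB2HSV); out={}
    for n,(a,b) in dict(red=((170,150,80),(180,255,255)),red0=((0,150,80),(4,255,255)),orange=((6,150,80),(18,255,255)),yellow=((22,150,80),(34,255,255))).items():
        k,_,st,ce=cv2.connectedComponentsWithStats(cv2.inRange(hsv,a,b))
        out[n]=[(st[i,4],ce[i].round(1)) for i in range(1,k) if st[i,4]>7 and (box is None or (box[0]<ce[i][0]<box[2] and box[1]<ce[i][1]<box[3]))]
    return out
E
python3 - <<'E'
from h import *
for c,box in(("scene",(190,180,380,280)),("side",(200,150,330,300))):
    m=ctrl.camera_model(c);im=np.load(c+"1.npz")["im"]
    for n,l in blobs(im,box).items():
        for a,p in l: print(c,n,a,p,atz(c,m,p,.048 if n=="orange" else .014).round(4))
E
```

```text
scene red0 216 [216.4 189.6] [0.6996 0.0199 0.014 ]
scene red0 30 [271.6 256.3] [0.4856 0.0744 0.014 ]
scene orange 236 [332.  197.9] [ 0.4988 -0.0796  0.048 ]
scene yellow 30 [252.5 265.4] [0.4898 0.1106 0.014 ]
side red0 25 [284.  261.1] [0.4861 0.0751 0.014 ]
side orange 94 [287.9 205.2] [ 0.4983 -0.081   0.048 ]
side yellow 9 [212.1 190.2] [ 0.7021 -0.183   0.014 ]
side yellow 26 [279.2 272.8] [0.4904 0.1114 0.014 ]
```

```bash
python3 -m handwheel '[[20,-15,-3,0,0,0],[39,-29,-3,0,0,0],[41,-30,-3,0,0,0],[41,-30,-3,0,0,0],[41,-30,-3,0,0,0],[41,-30,-3,0,0,0],[41,-30,-3,0,0,0],[41,-30,-3,0,0,0],[41,-30,-3,0,0,0],[41,-30,-3,0,0,0],[41,-30,-3,0,0,0],[39,-29,-2,0,0,0]]' && python3 -m handwheel '[[0,0,0,0,0,7],[0,0,0,0,0,7],[0,0,0,0,0,7],[0,0,0,0,0,7],[0,0,0,0,0,0]]' 45
python3 - <<'E'
from h import *
c="wrist"
s=ctrl.read_state();print(s["clock"],s["tcp_pos"],R.from_rotvec(s["tool_rot"]).as_matrix().round(3),s["joints"].round(2))
m=ctrl.camera_model(c);im,d=ctrl.snapshot(c)
cv2.imwrite("pics/w2.png",im[...,::-1])
for n,l in blobs(im).items():
    for a,p in l: print(n,a,p,atz(c,m,p,.048 if n=="orange" else .014).round(4))
for l,z in[("stop_bracket",.012),("red_mark",.014),("lever_grip",.048)]:
    for r in ctrl.landmark_of(c,l)[:2]: print(l,r["confidence"],np.round(r["point"],1),atz(c,m,r["point"],z).round(4))
E
```

```text
clock: 1.8
tcp_pos: [0.4978, -0.002, 0.2663]
tool_rot: [3.086, 0.589, 0.001]
wrist_force: [0.7, -1.1, -0.1]
gripper_width: 0.999
grasp_force: 0.0
clock: 2.3
tcp_pos: [0.4948, -0.0326, 0.2658]
tool_rot: [-3.119, 0.12, -0.001]
wrist_force: [-0.3, 0.2, 0.2]
gripper_width: 0.528
grasp_force: 0.0
2.3 [ 0.49477791 -0.03260651  0.26581871] [[ 0.997 -0.077  0.001]
 [-0.077 -0.997  0.02 ]
 [-0.    -0.021 -1.   ]] [-0.08  0.07 -0.02  1.48  0.02  3.14]
red0 574 [222.8  10.1] [0.7021 0.0212 0.014 ]
red0 50 [197.4 185.5] [0.4844 0.0743 0.014 ]
orange 487 [319.3 170.3] [ 0.4992 -0.0776  0.048 ]
yellow 58 [393.5   3.4] [ 0.703  -0.1898  0.014 ]
stop_bracket 0.82 [226.2 143.3] [0.5344 0.0312 0.012 ]
red_mark 0.49 [198.4 177.2] [0.4951 0.0715 0.014 ]
lever_grip 0.66 [336.9 174.9] [ 0.4926 -0.0976  0.048 ]
```

View pics/w2.png

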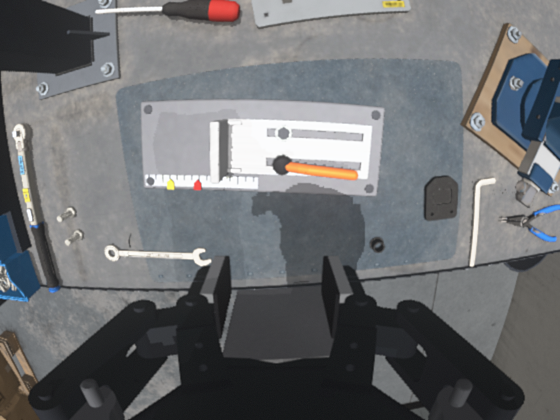

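The wrist view shows the upright at px (215,150), red tab (198,185), yellow (171,184), and the lever from hub (281,165) to tip (356,174). Joint 6 is at its limit.

Run:
```python
from h import *
c="wrist";m=ctrl.camera_model(c);im=cv2.imread("pics/w2.png")
P=lambda p,z:atz(c,m,p,z)[:2]
B=[P(p,.012) for p in((148,110),(376,115),(369,188),(150,182))]
print(np.round(B,4))
for a,b in((1,0),(2,3)):
    v=B[b]-B[a];print("own y dir deg",np.degrees(np.arctan2(v[1],v[0])),np.linalg.norm(v))
for z,p in((.078,(210,122)),(.078,(210,182)),(.048,(281,165)),(.048,(356,174)),(.014,(171,184)),(.014,(198,186))): print(p,P(p,z).round(4))
cv2.imwrite("pics/w2c.png",cv2.resize(im[90:210,130:390],(800,369),interpolation=cv2.INTER_CUBIC))
```

```text
[[ 0.5885  0.1316]
 [ 0.5586 -0.1538]
 [ 0.4657 -0.143 ]
 [ 0.4941  0.1426]]
own y dir deg 84.01862281508897 0.28693074615429387
own y dir deg 84.32490724355551 0.2870212639886028
(210, 122) [0.5643 0.036 ]
(210, 182) [0.5011 0.0431]
(281, 165) [ 0.5083 -0.0327]
(356, 174) [ 0.4928 -0.1181]
(171, 184) [0.4892 0.112 ]
(198, 186) [0.4835 0.0756]
```

View pics/w2c.png

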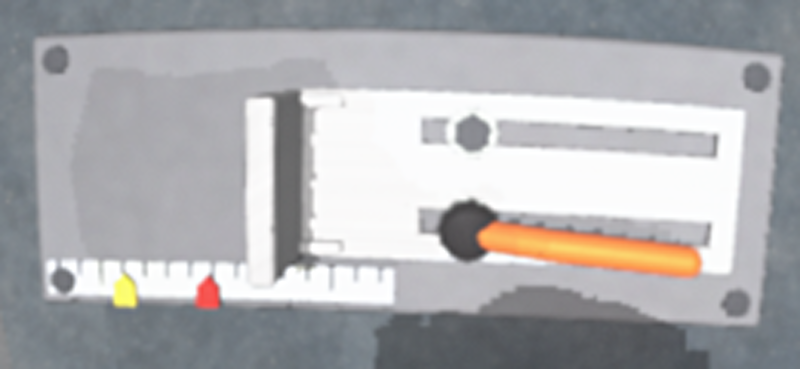

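```bash
python3 -m handwheel '[[0,0,0,0,0,-8.5],[0,0,0,0,0,-8.5],[0,0,0,0,0,-8.5],[0,0,0,0,0,-8.5],[0,0,0,0,0,-8.5],[0,0,0,0,0,-8.5],[0,0,0,0,0,-8.5],[0,0,0,0,0,-8.5],[0,0,0,0,0,-8.5],[0,0,0,0,0,-8.5],[0,0,0,0,0,-8.5],[0,0,0,0,0,-8.5]]' && python3 -m handwheel '[[0,0,0,0,0,-8.5],[0,0,0,0,0,-8.5],[0,0,0,0,0,-8.5],[0,0,0,0,0,-8.5],[0,0,0,0,0,-8.5],[0,0,0,0,0,-8.5],[0,0,0,0,0,-8.5],[0,0,0,0,0,-8.5],[0,0,0,0,0,-8.5],[0,0,0,0,0,0],[0,0,0,0,0,0]]'
cat > look.py <<'E'
from h import *
import sys
c="wrist"
s=ctrl.read_state();T=R.from_rotvec(s["tool_rot"]).as_matrix();print(s["clock"],s["tcp_pos"].round(4),s["joints"].round(2));print(T.round(3))
m=ctrl.camera_model(c);im,d=ctrl.snapshot(c)
cv2.imwrite(f"pics/{sys.argv[1]}.png",im[...,::-1])
for n,l in blobs(im).items():
    for a,p in l: print(n,a,p,atz(c,m,p,.048 if n=="orange" else .014).round(4))
for l,z in[("stop_bracket",.012),("red_mark",.014),("lever_grip",.048)]:
    for r in ctrl.landmark_of(c,l)[:2]: print(l,r["confidence"],np.round(r["point"],1),atz(c,m,r["point"],z).round(4))
Y=np.array([.101,.995,0]);p=np.array([.532,.0345,.046])
print("to target in tool axes",(T.T@(p-s["tcp_pos"])*1000).round(1),"angle of tool y to own y",np.degrees(np.arctan2(np.cross(T[:,1],Y)[2],T[:,1]@Y)).round(1))
E
python3 look.py w3
```

```text
clock: 3.7
tcp_pos: [0.495, -0.0304, 0.2659]
tool_rot: [-2.049, -2.364, -0.026]
wrist_force: [0.5, -0.2, -0.2]
gripper_width: 0.529
grasp_force: 0.0
clock: 4.8
tcp_pos: [0.4949, -0.0306, 0.2659]
tool_rot: [0.162, 3.137, 0.033]
wrist_force: [-0.2, -0.2, 0.0]
gripper_width: 0.525
grasp_force: 0.0
4.8 [ 0.4949 -0.0306  0.2659] [-0.07  0.07 -0.02  1.48  0.02  0.03]
[[-0.995  0.103  0.001]
 [ 0.103  0.994  0.021]
 [ 0.001  0.021 -1.   ]]
red0 51 [354.5 155.7] [0.4849 0.0748 0.014 ]
red0 229 [317.5 307.1] [0.7018 0.0151 0.014 ]
red0 253 [169.  385.7] [ 0.8614 -0.2604  0.014 ]
orange 487 [230.6 184.6] [ 0.4982 -0.0785  0.048 ]
yellow 15 [530.1 152.5] [0.4952 0.3748 0.014 ]
yellow 16 [381.6 154.9] [0.4867 0.111  0.014 ]
stop_bracket 0.59 [324.2 195. ] [0.5326 0.033  0.012 ]
red_mark 0.53 [355.2 163.2] [0.4946 0.0752 0.014 ]
lever_grip 0.56 [210.3 185.5] [ 0.4965 -0.1021  0.048 ]
to target in tool axes [-30.4  63.9 221.2] angle of tool y to own y 0.1
```

View pics/w3.png

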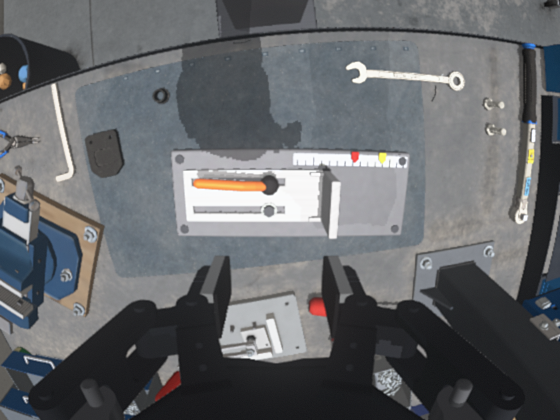

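The fingers are aligned with the stop, and its position agrees across views: upright top near px (335,205), red tab at (355,156). Next I level the tool, move over the upright and descend.

```bash
python3 -m handwheel '[[-10,20,0,1.2,0,0],[-10,22,25,0,0,0],[-10,22,30,0,0,0],[0,0,40,0,0,0],[0,0,20,0,0,0],[0,0,0,0,0,0]]' && python3 look.py w4
```

```text
clock: 5.6
tcp_pos: [0.529, 0.0297, 0.1479]
tool_rot: [-0.158, -3.131, 0.001]
wrist_force: [-0.6, -0.4, 0.8]
gripper_width: 0.525
grasp_force: 0.0
5.6 [0.529  0.0297 0.1479] [ 0.06  0.15 -0.19  1.23  0.    0.16]
[[-0.995  0.101 -0.007]
 [ 0.101  0.995 -0.   ]
 [ 0.007 -0.001 -1.   ]]
red0 132 [322.9 144.2] [0.4851 0.0747 0.014 ]
red0 697 [283.8 348.3] [0.7016 0.0211 0.014 ]
orange 1066 [139.9 186.7] [ 0.4983 -0.0789  0.048 ]
yellow 22 [362.7 142.7] [0.4863 0.11   0.014 ]
stop_bracket 0.9 [278.3 199.9] [0.5314 0.0316 0.012 ]
red_mark 0.7 [324.2 150.3] [0.4904 0.0754 0.014 ]
lever_grip 0.87 [119.5 188. ] [ 0.4971 -0.0983  0.048 ]
to target in tool axes [ -3.2   5.1 101.9] angle of tool y to own y -0.0
```

View pics/w4.png

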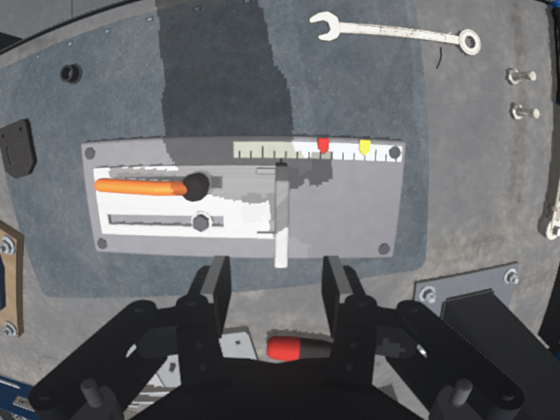

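The upright's top is centred at column 282, directly under the tool. I'll descend and grip.

```bash
python3 -m handwheel '[[-3,1,30,0,0,0],[0,0,35,0,0,0],[0,0,25,0,0,0],[0,0,7,0,0,0],[0,0,0,0,0,0]]' && python3 -m handwheel '[[0,0,0,0,0,0],[0,0,0,0,0,0],[0,0,0,0,0,0],[0,0,0,0,0,0],[0,0,0,0,0,0]]' 0 25 && python3 look.py w5
```

```text
clock: 6.3
tcp_pos: [0.5342, 0.0302, 0.0547]
tool_rot: [-0.158, -3.137, -0.0]
wrist_force: [0.6, -0.2, -0.2]
gripper_width: 0.53
grasp_force: 0.0
clock: 6.8
tcp_pos: [0.5354, 0.0307, 0.0562]
tool_rot: [0.158, 3.135, 0.002]
wrist_force: [0.1, 1.3, 5.9]
gripper_width: 0.109
grasp_force: 27.2
6.8 [0.5354 0.0307 0.0562] [ 0.06  0.2  -0.34  1.03  0.    0.16]
[[-0.995  0.101  0.003]
 [ 0.101  0.995  0.001]
 [-0.002  0.001 -1.   ]]
red0 285 [342.8 149.8] [0.4852 0.0748 0.014 ]
orange 2087 [ 78.9 215.1] [ 0.4987 -0.0768  0.048 ]
yellow 42 [398.  149.1] [0.487  0.1091 0.014 ]
stop_bracket 0.92 [274.6 231.7] [0.5324 0.0303 0.012 ]
red_mark 0.59 [343.1 159.7] [0.4911 0.0746 0.014 ]
lever_grip 0.8 [ 47.1 214.9] [ 0.4963 -0.1016  0.048 ]
to target in tool axes [ 3.8  3.5 10.2] angle of tool y to own y -0.0
```

```bash
python3 -m handwheel '[[0,6,0,0,0,0],[0,9,0,0,0,0],[0,9,0,0,0,0],[0,9,0,0,0,0],[0,6,0,0,0,0],[0,0,0,0,0,0],[0,0,0,0,0,0],[0,0,0,0,0,0]]' && python3 look.py w6
```

```text
clock: 7.8
tcp_pos: [0.5398, 0.0696, 0.0562]
tool_rot: [0.158, 3.134, 0.002]
wrist_force: [1.4, 1.8, 5.1]
gripper_width: 0.105
grasp_force: 27.0
7.8 [0.5398 0.0696 0.0562] [ 0.13  0.22 -0.32  1.03  0.    0.23]
[[-0.995  0.101  0.003]
 [ 0.101  0.995  0.001]
 [-0.003  0.001 -1.   ]]
red0 304 [274.7 148.4] [0.4853 0.0746 0.014 ]
orange 1283 [ 37.  214.7] [ 0.4997 -0.0714  0.048 ]
yellow 26 [336.3 141.4] [0.4844 0.1102 0.014 ]
yellow 23 [ 52.1 388.7] [ 0.7027 -0.1927  0.014 ]
stop_bracket 0.69 [276.7 232.6] [0.5375 0.0705 0.012 ]
red_mark 0.58 [275.6 158.4] [0.4911 0.0745 0.014 ]
lever_grip 0.65 [  5.5 214.6] [ 0.4968 -0.1022  0.048 ]
to target in tool axes [  4.2 -35.7  10.1] angle of tool y to own y -0.0
```

View pics/w6.png

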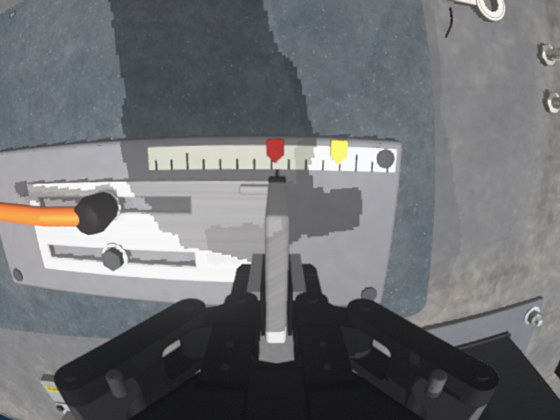

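The pointer at (277,180) is level with the red tab tip at (275,160). I'll release, rise, shut the fingers and go above the lever.

```bash
python3 -m handwheel '[[0,0,0,0,0,0],[0,0,0,0,0,0],[0,0,0,0,0,0],[0,0,0,0,0,0],[0,0,-15,0,0,0],[0,0,-40,0,0,0],[0,0,-45,0,0,0],[0,0,0,0,0,0]]' 45 && python3 -m handwheel '[[-1,-30,0,0,0,0],[-1,-45,0,0,0,0],[-1,-45,0,0,0,0],[-2,-30,0,0,0,0],[0,-17,0,0,0,0],[0,0,0,0,0,0],[0,0,0,0,0,0]]' 0 && python3 look.py w7
```

```text
clock: 8.8
tcp_pos: [0.541, 0.0695, 0.1604]
tool_rot: [0.157, 3.129, 0.003]
wrist_force: [0.8, 0.7, 1.4]
gripper_width: 0.528
grasp_force: 0.0
clock: 9.5
tcp_pos: [0.5261, -0.0975, 0.1538]
tool_rot: [-0.159, -3.136, -0.001]
wrist_force: [0.2, -0.1, -0.1]
gripper_width: -0.0
grasp_force: 0.0
9.5 [ 0.5261 -0.0975  0.1538] [-0.18  0.16 -0.17  1.24  0.   -0.08]
[[-0.995  0.101 -0.001]
 [ 0.101  0.995  0.001]
 [ 0.001  0.    -1.   ]]
red0 91 [450.7 138.4] [0.4851 0.0749 0.014 ]
red0 15 [405.  322.4] [0.6902 0.0353 0.014 ]
orange 1391 [292.6 170.5] [ 0.4979 -0.0815  0.048 ]
yellow 74 [480.2 141.5] [0.4891 0.1113 0.014 ]
stop_bracket 0.65 [445.5 191. ] [0.5378 0.0712 0.012 ]
red_mark 0.55 [453.2 144. ] [0.4907 0.0778 0.014 ]
lever_grip 0.76 [269.3 168.5] [ 0.4946 -0.0994  0.048 ]
to target in tool axes [  7.3 131.9 107.9] angle of tool y to own y 0.0
```

View pics/w7.png

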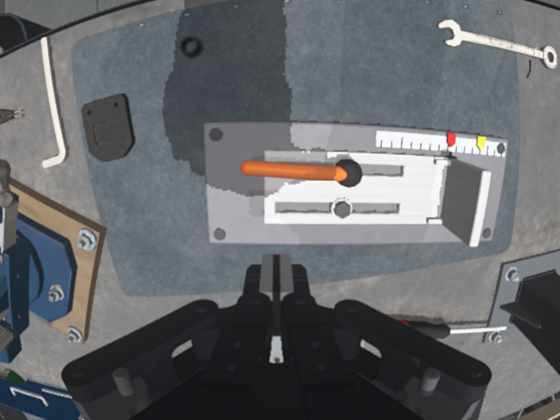

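The lever runs from px (243,167) to the hub at (349,173), and the stop stayed put. Descending on the lever's far side.

```bash
python3 - <<'E'
from h import *
m=ctrl.camera_model("wrist");p=ctrl.read_state()["tcp_pos"][:2]
X=np.array([.995,-.101]);Y=np.array([.101,.995])
for q in((349,173),(243,167)):
    w=atz("wrist",m,q,.048)[:2];print(w.round(4),"tcp rel own",(X@(p-w)*1000).round(1),(Y@(p-w)*1000).round(1))
E
python3 -m handwheel '[[0,0,20,0,0,0],[0,0,40,0,0,0],[0,0,35,0,0,0],[0,0,18,0,0,0],[0,0,6,0,0,0],[0,0,0,0,0,0],[0,0,0,0,0,0]]'
```

```text
[ 0.5042 -0.036 ] tcp rel own 28.2 -58.0
[ 0.4916 -0.1188] tcp rel own 32.3 25.7
clock: 10.4
tcp_pos: [0.5271, -0.0973, 0.0364]
tool_rot: [0.157, 3.137, -0.0]
wrist_force: [0.6, 0.2, 0.2]
gripper_width: 0.001
grasp_force: 0.0
```

```bash
python3 -m handwheel '[[5,0,0,0,0,0],[5,0,0,0,0,0],[8.5,-1.9,0,0,0,8],[8.5,-1.9,0,0,0,8],[8.5,-1.9,0,0,0,8],[8.5,-1.9,0,0,0,8],[0,0,0,0,0,0],[0,0,0,0,0,0]]' && python3 -m handwheel '[[8.5,-1.9,0,0,0,8],[8.5,-1.9,0,0,0,8],[8.5,-1.9,0,0,0,8],[8.5,-1.9,0,0,0,8],[0,0,0,0,0,0],[0,0,0,0,0,0]]'
cat > lev.py <<'E'
from h import *
import sys
s=ctrl.read_state();print(s["clock"],s["tcp_pos"].round(4),s["wrist_force"].round(1),s["wrist_torque"].round(2))
for c in("scene","side","wrist"):
    m=ctrl.camera_model(c);im,d=ctrl.snapshot(c)
    cv2.imwrite(f"pics/{sys.argv[1]}{c}.png",im[...,::-1])
    hsv=cv2.cvtColor(im,cv2.COLOR_RGB2HSV);M=cv2.inRange(hsv,(6,150,80),(18,255,255))
    k,L,st,ce=cv2.connectedComponentsWithStats(M)
    for i in range(1,k):
        if st[i,4]<20: continue
        ys,xs=np.nonzero(L==i);W=np.array([atz(c,m,(x,y),.048)[:2] for x,y in zip(xs,ys)])
        mu=W.mean(0)
        if np.linalg.norm(mu-[.506,-.034])>.1: continue
        v=np.linalg.svd(W-mu,full_matrices=0)[2][0]
        if v@(mu-[.506,-.034])<0:v=-v
        print(c,st[i,4],mu.round(4),"lever angle",np.arctan2(v@[-.995,.101],v@[-.101,-.995]).round(3))
    for r in ctrl.landmark_of(c,"stop_bracket")[:1]: print("stop own y - red",(np.array([.101,.995])@atz(c,m,r["point"],.012)[:2]-.1238).round(4),r["confidence"])
E
python3 lev.py a
```

```text
clock: 11.2
tcp_pos: [0.482, -0.0935, 0.0358]
tool_rot: [1.012, 2.974, -0.0]
wrist_force: [-0.6, -0.1, 0.5]
gripper_width: 0.002
grasp_force: 0.0
clock: 11.8
tcp_pos: [0.4548, -0.0727, 0.0354]
tool_rot: [-1.789, -2.581, 0.0]
wrist_force: [1.0, 0.5, -0.2]
gripper_width: 0.004
grasp_force: 0.0
11.8 [ 0.4548 -0.0727  0.0354] [ 1.   0.5 -0.2] [-0.01  0.05 -0.06]
scene 301 [ 0.4621 -0.0506] lever angle 1.065
side 177 [ 0.4597 -0.0499] lever angle 1.009
stop own y - red 0.0073 0.98
wrist 4599 [ 0.4613 -0.0513] lever angle 1.109
stop own y - red 0.0004 0.76
```

```bash
python3 -m handwheel '[[8.5,-1.9,0,0,0,8],[4.5,-1,0,0,0,4],[2.3,-0.5,0,0,0,2],[2.3,-0.5,0,0,0,2],[2.3,-0.5,0,0,0,2],[0,0,0,0,0,0],[0,0,0,0,0,0]]' && python3 lev.py b
```

```text
clock: 12.8
tcp_pos: [0.4458, -0.0559, 0.0353]
tool_rot: [2.176, 2.263, -0.005]
wrist_force: [0.6, -5.7, -0.3]
gripper_width: -0.004
grasp_force: 2.9
12.8 [ 0.4458 -0.0559  0.0353] [ 0.6 -5.7 -0.3] [-1.19  0.03 -0.  ]
scene 291 [ 0.4594 -0.0375] lever angle 1.364
stop own y - red 0.0032 0.64
side 182 [ 0.4585 -0.0353] lever angle 1.302
stop own y - red -0.0024 0.59
wrist 4631 [ 0.4587 -0.0382] lever angle 1.392
stop own y - red 0.0006 0.87
```

The lever is at its end stop (5.7 N, about 1.39 rad). I'll back off, rise and check.

```bash
python3 -m handwheel '[[-8,0,0,0,0,0],[-10,0,0,0,0,0],[0,0,-25,0,0,0],[0,0,-45,0,0,0],[0,0,-45,0,0,0],[0,0,-25,0,0,0],[0,0,0,0,0,0],[0,0,0,0,0,0]]' && python3 lev.py c
```

```text
clock: 13.9
tcp_pos: [0.4467, -0.073, 0.1754]
tool_rot: [-2.178, -2.264, -0.0]
wrist_force: [-0.3, 0.7, -0.4]
gripper_width: -0.002
grasp_force: 0.0
13.9 [ 0.4467 -0.073   0.1754] [-0.3  0.7 -0.4] [-0.03  0.08 -0.03]
scene 285 [ 0.4596 -0.0377] lever angle 1.359
stop own y - red -0.0045 0.85
side 163 [ 0.4631 -0.0338] lever angle 1.378
stop own y - red 0.0017 0.86
wrist 1294 [ 0.4594 -0.0382] lever angle 1.405
stop own y - red 0.0017 0.65
```

View pics/cwrist.png

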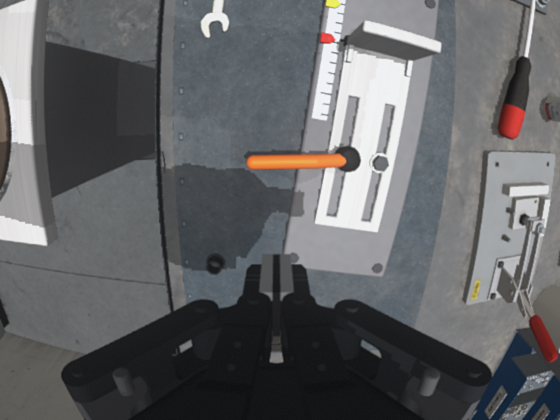

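The lever lies from (250,161) to the hub at (349,158), fully turned. The pointer at (346,41) is level with the red tab at (328,38), and the gripper is clear.

```bash
python3 -c "
from bench import ctrl
print(ctrl.close_job())"
```

```text
the job is handed in; nothing more can be done
None
```

I handed the job in at about 14 s of the 45 s: the stop measures within about 5 mm of the red tab in every camera, the lever is against its end stop at about 1.4 rad, and the gripper is clear; no verdict came back.

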